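Weigh an ink carrier on its hand scale and slide it into the dock

TASK

Pick up the round-footed ink carrier by the black handle of its spring scale, raising it slowly until it hangs free and still about one centimetre above the round mat, and keep it there a good second so that the weight can be read. Then carry it to the grey dock, set it down gently on the open front of the plate, slide its foot under the two lips until it rests fully home against the red stop, and let go; do not jerk, press or ram it at any point, never draw the scale out past its red mark, and leave the other things where they stand.

Things in the scene. Friction and masses are not known exactly. Their poses are not given: they have to be found in the camera images.
- handle (a point): centre of the black grip bar on top of the scale: bar 80 mm long (this point's x), 18 mm wide (y), 20 mm high (z). With the scale slack it is 231 mm above the underside of the carrier's foot; pulled out by the scale's reading it is that much higher. Below the bar a 10 mm stem runs 26 mm down to the yellow scale tube (30 mm diameter). Grip the bar across its width from above
- carrier: loose ink carrier: round steel foot 110 mm in diameter and 8 mm thick, carrying a small ink pot with a red lid, under a wire bail with a white rod that slides in the yellow tube of the scale. Origin: centre of the foot's underside, z up. Everything above the foot stays within 43 mm of the axis. Foot and load weigh 0.21 to 0.9 kg, differing each time, the scale itself 0.08 kg
- scale (a joint): how far the scale is drawn out, in m: 0 at rest, grows as the handle is pulled up; spring 120 N/m, lightly damped: the hanging load draws it out by about 17 to 73 mm. The red mark begins to show at 0.080, the upper end stop is at 0.090. Pushed down it gives only 10 mm (to -0.010) and then goes rigidly into the foot
- mat: round dark rubber mat, 140 mm in diameter, 6 mm thick, fixed; origin at the centre of its underside. The carrier stands on it at the start
- dock: fixed slippery grey plate 245 x 150 x 6 mm (friction about 0.2); origin at the centre of its underside, x is the slide-in direction. Open floor at x -0.12 to -0.02, flared mouth to 0.022, then side rails 117 mm apart with lips (x 0.028 to 0.116, front tips bent up) 11 mm above the floor plate, 97 mm between them. Lips and red stop reach 27 mm above the table; the stop's face is at x 0.115
- dock_home (a point): point on the dock's floor where the centre of the foot's underside lies when it is fully home: 60 mm from the dock's origin along its x, 6 mm above the table; same axes as the dock
- green_pot: small ink pot with green lid, 62 mm wide, 64 mm high, loose; origin at the centre of its underside; leave it alone
- blue_pot: small ink pot with blue lid, 58 mm wide, 64 mm high, loose; origin at the centre of its underside; leave it alone
- tape: roll of cream masking tape, 92 mm in diameter, 24 mm high, loose; origin at the centre of its underside; leave it alone

How it is judged:
By the outcome, as a careful person would: the job done as asked, in the order asked, and still so for the second after the job is handed in, with the robot touching nothing.
It also fails if it takes over 72 s, if anything falls off the work surface, if the arm or the gripper's body presses on something with over 40 N, if the wrist force passes 120 N, or if a joint passes its speed limit or range.

ROBOT

A 6-joint arm with a two-finger parallel gripper is mounted at the origin on the work surface; the furniture and walls round the work are solid. World frame = base frame: x ahead of the robot, y to its left, z up, the work surface at z = 0. Lengths are in m, angles in degrees, forces in N, time in s.
With the tool pointing down it reaches from about 0.4 to 0.825 m from the base axis. Payload 7 kg.
Tool frame: the origin (TCP) lies midway between the tips of the shut fingers; the grasp point (between the pads) lies 19 mm behind it; z points along the fingers, x is the direction in which the jaws open and shut, and the axes are right-handed (so a half turn about z gives the same grasp; the last joint's range is limited). The gripper opens to 88 mm and grips with 3 to 60 N. Pads are 19 mm wide; open, the fingers measure 130 mm over their backs; the gripper's body (78 mm by 193 mm) begins 47 mm behind the grasp point.
Start: joints at [87.382, 20.546, 0.682, 0, -70.136, -16.507], TCP at [0.221, 0.638, 0.227] pointing down, gripper open.
Joint ranges: [-176.03, 176.03], [-82.01, 121.73], [-58.28, 71.71], [-173.87, 95.51], [-174.79, -0.11], [-173.66, 173.66]. Speed limits (degrees/s): [136.94, 136.94, 172.46, 180, 180, 180].

INTERFACE

Orientations are given as [roll, pitch, yaw] about the fixed x, y, z axes, in that order (R = Rz(yaw) Ry(pitch) Rx(roll)).
In Python, from plant import * gives the robot as it stands. The module is installed in compiled form; this text tells all that it offers.
- The arm moves only by the shell command python3 -m pendant 'ROWS' [OPENING]. ROWS is JSON, a list that holds one entry, the list of rows, each a list of 6 numbers: the shift along the world's x, y, z in mm, then the turn, a rotation vector about the world's x, y, z in degrees. A call has 1 to 10 rows; each row is the pose to reach, as a shift and turn from the pose commanded when the call began; what a row does not reach only later rows make up. A row lasts 1/8 s, in which the tool goes at most 62.5 mm and 10.7 degrees, less where a joint would pass 70% of its speed; a pose out of reach is approached as far as the arm can. A call with a gripper value outside its range is refused whole. OPENING is the closure, from -1 (fully open) to 1 (shut), set as the call begins (- or left out, the last holds). The fingers move at their own pace and stop on an object; the grip force is fixed at half the most. Time passes only in rows, so rows that repeat a pose let the fingers close. It gives the time, the measured TCP pose, the force and the opening at its end, in the units of the state.
- get_obs(): the state, without advancing time (a new reading comes with each control period).
- snapshot(name): name is "scene" or "top" or "wrist"; returns a dict with "pixels" (384x512x3 uint8, red, green, blue), "depth" (384x512 float32, m along the optical axis (not along the pixel's ray), 0 where there is no reading), "fx", "fy", "cx", "cy" (pixels), "pose" (4x4, takes a point from camera to world coordinates); the wrist camera has in their place "tool_from_camera" (4x4, takes a point from camera to tool coordinates, whose origin is the TCP and whose axes are the tool frame's). Camera axes: x right, y down, z forward; pixel columns grow to the right and rows downward; lengths in m; the calibration is good to about 2 mm. A picture is of the moment at which its call begins: read the wrist's pose just before it.
- close_job(): hands the job in, once; it reports no verdict.
The state is a dict: "clock": time; "joint_pos": joint angles; "qvel": joint speeds; "tau": joint torques, N m; "tool_pos": TCP position; "orientation": TCP orientation; "force": force on the tool from outside, world axes, zero at the start; "moment": the same for the moment, N m; "opening": finger opening in m.
Only numpy, scipy, OpenCV 4.12 (cv2) and the standard library are available. Lean on these libraries where they do the work, as an engineer would, in place of code of your own. Each camera call takes 0.05 s, during which the arm holds its last target. There are 200 camera calls.

## Working session

There is one attempt and no reset: what is moved stays moved. The work goes in short steps, Python scripts to look and compute and a shell command to move; the robot and the scene stay as the last step left them, time stands still between calls to the robot, and variables do not carry over. Pictures are saved under pics/ and viewed, about 8 in all and at most 12, crops included, and the job is handed in when it is done.

```bash
mkdir -p pics; cat > h.py <<'E'
from plant import *
import numpy as np, cv2
from scipy.spatial.transform import Rotation as R
def snap(n,f=None):
    o=get_obs(); s=snapshot(n)
    if n=="wrist":
        T=np.eye(4);T[:3,:3]=R.from_euler('xyz',o["orientation"],degrees=True).as_matrix();T[:3,3]=o["tool_pos"]
        s["pose"]=T@s["tool_from_camera"]
    if f: cv2.imwrite("pics/"+f,s["pixels"][:,:,::-1])
    d=s["depth"];v,u=np.mgrid[:384,:512]
    p=np.stack([(u-s["cx"])/s["fx"]*d,(v-s["cy"])/s["fy"]*d,d],-1)
    s["P"]=p@s["pose"][:3,:3].T+s["pose"][:3,3]; s["P"][d==0]=np.nan
    return s
E
python3 - <<'E'
from h import *
a=snap("scene");b=snap("top")
cv2.imwrite("pics/a.png",np.vstack([a["pixels"],b["pixels"]])[:,:,::-1][:, :])
im=np.hstack([a["pixels"],b["pixels"]])[:,:,::-1]
cv2.imwrite("pics/s.png",a["pixels"][:,:,::-1]);cv2.imwrite("pics/t.png",b["pixels"][:,:,::-1])
np.savez("/tmp/ab.npz",a=a["pixels"],b=b["pixels"],Pa=a["P"],Pb=b["P"])
print(get_obs()); print(a["pose"],b["pose"])
E
```

```text
{'clock': 0.1, 'joint_pos': array([ 8.73829085e+01,  2.05869043e+01,  6.40513665e-01, -1.55586143e-02,
       -7.01360048e+01, -1.65071088e+01]), 'qvel': array([-0.00167018, -0.08752163,  0.08939155,  0.18151766,  0.0299072 ,
       -0.0228895 ]), 'tau': array([-1.19418033e-03, -5.84162235e+01,  2.93755746e+01,  7.01562345e+00,
        1.02669076e-02, -4.25422479e-05]), 'tool_pos': array([0.22103553, 0.63733952, 0.22573937]), 'orientation': array([-1.79990611e+02, -8.31556632e-02, -1.09129504e+02]), 'force': array([-0.61616632,  0.68591871, -0.44371377]), 'moment': array([-0.03448166, -0.00155457,  0.01618903]), 'opening': 0.08793567394787642}
[[ 0.65159196 -0.41138973  0.63732755 -0.38386746]
 [-0.75841953 -0.33658932  0.55812852 -0.57981252]
 [-0.01509069 -0.84703372 -0.5313249   0.83294515]
 [ 0.          0.          0.          1.        ]] [[ 0.02467872 -0.98500542  0.1707492   0.27695784]
 [-0.99954059 -0.02130625  0.02155564  0.11214677]
 [-0.0175944  -0.17120273 -0.98507871  1.16424421]
 [ 0.          0.          0.          1.        ]]
```

View pics/s.png

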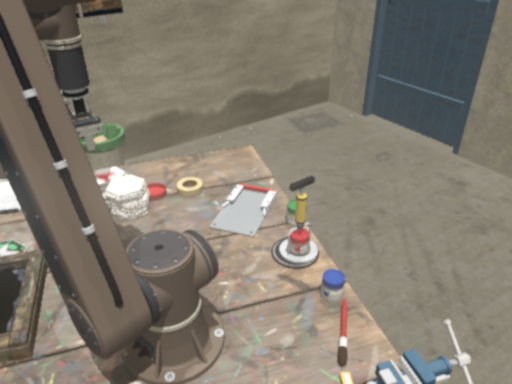

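View pics/t.png

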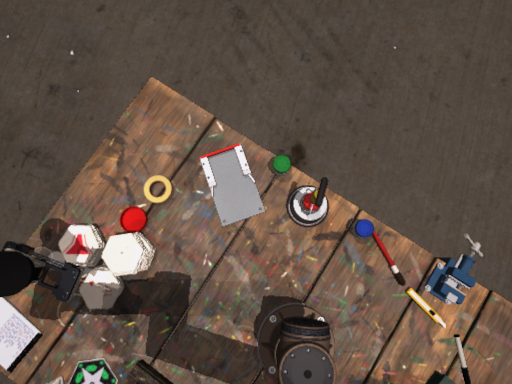

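The scene view shows the carrier at (297,250) with its black handle at (302,184), and the dock at (245,210). In the top view the carrier is at (308,205), its handle at (322,190), the dock at (232,185) with the red stop at (221,151), the green pot at (281,163) and the blue pot at (365,228). Next I'll measure them.

```bash
python3 - <<'E'
from h import *
f=np.load("/tmp/ab.npz")
for n in "ab":
    im,P=f[n],f["P"+n]; hsv=cv2.cvtColor(im,cv2.COLOR_RGB2HSV)
    reg=np.zeros(im.shape[:2],bool)
    z=P[...,2]
    box=(lambda x0,y0,x1,y1:np.s_[y0:y1,x0:x1])
    def rep(name,m):
        p=P[m]; p=p[~np.isnan(p[:,0])]
        if len(p)<4: print(n,name,len(p));return
        print(n,name,len(p),"med",np.round(np.median(p,0),4),"min",np.round(p.min(0),3),"max",np.round(p.max(0),3))
        return p
    def M(b,c): m=np.zeros_like(reg);m[b]=c[b];return m
    hb=box(280,165,325,200) if n=="a" else box(300,165,340,215)
    p=rep("handle",M(hb,(im.max(2)<70)&(z>.19)))
    if p is not None:
        r=cv2.minAreaRect((p[:,:2]*1000).astype(np.float32));print(r)
    cb=box(265,225,330,280) if n=="a" else box(280,180,335,232)
    p=rep("foot",M(cb,(z>.009)&(z<.019)&(im.min(2)>110)))
    if p is not None: print(cv2.minEnclosingCircle((p[:,:2]*1000).astype(np.float32)))
    db=box(205,175,282,242) if n=="a" else box(190,135,275,232)
    p=rep("plate",M(db,(z>.002)&(z<.012)&(hsv[...,1]<40)&(im.min(2)>90)))
    if p is not None: print(cv2.minAreaRect((p[:,:2]*1000).astype(np.float32)))
    p=rep("stop",M(db,(hsv[...,1]>150)&((hsv[...,0]<8)|(hsv[...,0]>172))&(z>.01)))
    if p is not None: print(cv2.minAreaRect((p[:,:2]*1000).astype(np.float32)))
    p=rep("lips",M(db,(z>.018)&(z<.04)&(hsv[...,1]<40)&(im.min(2)>150)))
    if p is not None: print(cv2.minAreaRect((p[:,:2]*1000).astype(np.float32)))
    gb=box(280,198,300,228) if n=="a" else box(268,150,295,178)
    rep("green",M(gb,(hsv[...,0]>45)&(hsv[...,0]<85)&(hsv[...,1]>100)&(z>.04)))
    bb=box(318,265,350,305) if n=="a" else box(350,215,380,242)
    rep("blue",M(bb,(hsv[...,0]>100)&(hsv[...,0]<130)&(hsv[...,1]>100)&(z>.04)))
E
```

```text
a handle 10 med [ 0.4474 -0.0555  0.2386] min [ 0.433 -0.059  0.236] max [ 0.459 -0.05   0.24 ]
((446.366455078125, -53.40652084350586), (5.750029563903809, 26.61365509033203), 67.30079650878906)
a foot 418 med [ 0.4136 -0.0629  0.0121] min [ 0.379 -0.098  0.009] max [0.492 0.011 0.019]
((435.677490234375, -44.27711486816406), 56.77149963378906)
a plate 1527 med [0.4706 0.2129 0.0044] min [0.357 0.024 0.002] max [0.652 0.353 0.012]
((503.28790283203125, 228.90118408203125), (362.3846740722656, 227.6860809326172), 41.200008392333984)
a stop 0
a lips 217 med [0.5546 0.2056 0.0207] min [0.481 0.153 0.018] max [0.631 0.324 0.026]
((552.0228881835938, 238.1245880126953), (119.35735321044922, 144.72259521484375), 20.087337493896484)
a green 4 med [0.5595 0.0707 0.059 ] min [0.551 0.067 0.057] max [0.565 0.072 0.061]
a blue 249 med [ 0.356  -0.2057  0.06  ] min [ 0.329 -0.231  0.056] max [ 0.383 -0.179  0.064]
b handle 198 med [ 0.4401 -0.0408  0.2455] min [ 0.401 -0.06   0.194] max [ 0.478 -0.026  0.252]
((440.23309326171875, -42.822227478027344), (18.073760986328125, 79.75614166259766), 7
[... 217 characters left out ...]
.351 0.107 0.002] max [0.624 0.353 0.012]
((482.2830810546875, 252.19784545898438), (240.8092803955078, 230.50302124023438), 19.595779418945312)
b stop 118 med [0.6095 0.259  0.0236] min [0.585 0.195 0.012] max [0.637 0.325 0.029]
((609.579345703125, 259.053466796875), (10.321832656860352, 137.58816528320312), 20.953737258911133)
b lips 401 med [0.5554 0.2694 0.0225] min [0.459 0.142 0.018] max [0.63  0.321 0.029]
((545.405517578125, 232.613037109375), (131.73001098632812, 146.92034912109375), 20.075923919677734)
b green 264 med [0.5603 0.0552 0.0619] min [0.532 0.027 0.051] max [0.59  0.082 0.069]
b blue 251 med [ 0.3587 -0.2027  0.0614] min [ 0.334 -0.229  0.05 ] max [ 0.384 -0.177  0.068]
```

```bash
python3 - <<'E'
from h import *
f=np.load("/tmp/ab.npz")
im,P=f["b"],f["Pb"]; hsv=cv2.cvtColor(im,cv2.COLOR_RGB2HSV); z=P[...,2]
m=np.zeros(z.shape,bool); m[135:232,190:275]=1
sat=hsv[...,1]
red=m&(sat>150)&((hsv[...,0]<8)|(hsv[...,0]>172))&(z>.018)
p=P[red][:,:2]; c=p.mean(0); w,v=np.linalg.eigh(np.cov(p.T)); ax=v[:,0]*np.sign(v[0,0]); print("stop",c,"yaw",np.degrees(np.arctan2(ax[1],ax[0])),len(p))
ax=np.array([np.cos(np.radians(20.5)),np.sin(np.radians(20.5))]);ay=np.array([-ax[1],ax[0]])
grey=(m&(sat<45)&(im.min(2)>80)).astype(np.uint8)
n,l,st,ct=cv2.connectedComponentsWithStats(grey)
for i in range(1,n):
    if st[i,4]<40: continue
    q=P[l==i];q=q[~np.isnan(q[:,0])]; r=cv2.minAreaRect((q[:,:2]*1000).astype(np.float32))
    a=q[:,:2]@ax;b=q[:,:2]@ay
    print(st[i],np.round(r,1) if 0 else r,"z",np.percentile(q[:,2],[5,50,95]).round(4),"a",np.percentile(a,[1,50,99]).round(4),"b",np.percentile(b,[1,50,99]).round(4))
q=P[red];a=q[:,:2]@ax;b=q[:,:2]@ay;print("red a",a.min(),a.max(),"b",b.min(),b.max())
# foot
m=np.zeros(z.shape,bool); m[180:232,282:335]=1
g=m&(z<.03)&(sat<50)&(im.min(2)>130)
cs=max(cv2.findContours(g.astype(np.uint8),0,2)[0],key=cv2.contourArea)
q=np.array([P[y,x] for x,y in cs[:,0]]);q=q[~np.isnan(q[:,0])];print("foot",cv2.fitEllipse((q[:,:2]*1000).astype(np.float32)),np.median(q[:,2]))
E
```

```text
stop [0.61009268 0.25799105] yaw 20.633541516517308 106
[ 190  145   75   82 3356] ((482.0166015625, 253.7900390625), (240.85911560058594, 232.29513549804688), 20.101757049560547) z [0.0005 0.0063 0.0231] a [0.4223 0.5389 0.6556] b [-0.0441  0.0333  0.1683]
[193 203  22  17 222] ((406.87164306640625, 308.4373779296875), (74.61518096923828, 45.38275909423828), 61.54840087890625) z [-0.0045 -0.0004  0.0033] a [0.4575 0.4884 0.5187] b [0.1155 0.1436 0.177 ]
red a 0.656420403607048 0.66687582306419 b -0.03961114207739096 0.09799929809683151
foot ((440.1021728515625, -41.38266372680664), (99.75083923339844, 100.9091796875), 125.2146224975586) 0.013523734947721966
```

```bash
python3 -m pendant '[[[0,0,10,0,0,0],[15,-30,25,0,0,0],[35,-65,45,0,0,0],[55,-105,60,0,0,0],[75,-145,75,0,0,0],[95,-185,85,0,0,0],[115,-225,90,0,0,0],[130,-265,90,0,0,0],[145,-305,90,0,0,0],[160,-345,90,0,0,0]]]' -1
```

```text
clock: 1.35
tool_pos: [0.3815, 0.2914, 0.3174]
orientation: [-180.0, 0.1, -109.1]
force: [1.1, 1.1, 0.6]
opening: 0.0879
```

```bash
python3 -m pendant '[[[15,-30,0,0,0,0],[25,-65,0,0,0,1],[32,-100,0,0,0,2],[35,-130,0,0,0,3],[35,-130,0,0,0,3.6]]]'; python3 - <<'E'
from h import *
s=snap("wrist","w1.png"); np.savez("/tmp/w1.npz",im=s["pixels"],P=s["P"]); print(s["tool_from_camera"].round(3),s["fx"])
E
```

```text
clock: 1.98
tool_pos: [0.4162, 0.1612, 0.3175]
orientation: [-180.0, 0.1, -105.6]
force: [0.3, 1.1, 0.3]
opening: 0.0875
[[ 1.     0.    -0.    -0.001]
 [-0.     0.953  0.303 -0.083]
 [ 0.    -0.303  0.953 -0.157]
 [ 0.     0.     0.     1.   ]] 305.0468484305191
```

View pics/w1.png

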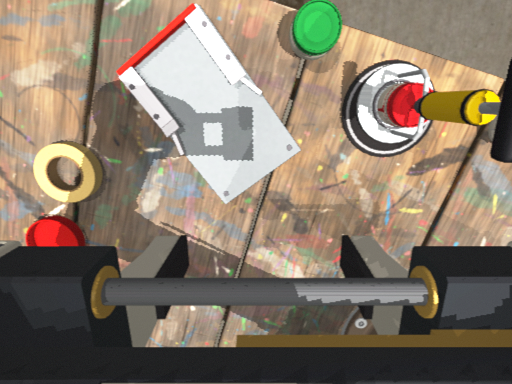

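The wrist view shows the whole dock: its front corners are at about (226,203) and (300,150), and the red stop runs from (120,73) to (195,6). The carrier's foot is at (390,108), the green pot at (317,27) and the tape at (67,172).

```bash
python3 - <<'E'
from h import *
f=np.load("/tmp/w1.npz"); im,P=f["im"],f["P"]; hsv=cv2.cvtColor(im,cv2.COLOR_RGB2HSV); z=P[...,2]
for u,v in [(226,200),(296,150),(260,150),(213,134),(390,150)]: print((u,v),P[v,u].round(4))
m=np.zeros(z.shape,bool); m[0:82,112:205]=1
red=m&(hsv[...,1]>150)&((hsv[...,0]<8)|(hsv[...,0]>172))
for lo,hi in [(.0,.02),(.02,.035)]:
    p=P[red&(z>lo)&(z<hi)]; r=cv2.minAreaRect((p[:,:2]*1000).astype(np.float32)); print(lo,len(p),r,p[:,2].min(),p[:,2].max())
p=P[red&(z>.02)][:,:2];w,v=np.linalg.eigh(np.cov(p.T));ax=v[:,0]*np.sign(v[0,0]);print("yaw stop",np.degrees(np.arctan2(ax[1],ax[0])))
m[:]=0; m[0:210,115:305]=1
lip=m&(z>.0235)&(z<.032)&(hsv[...,1]<45)&(im.min(2)>100)
n,l,st,ct=cv2.connectedComponentsWithStats(lip.astype(np.uint8))
for i in range(1,n):
    if st[i,4]>60:
        q=P[l==i]; print("lip",st[i],cv2.minAreaRect((q[:,:2]*1000).astype(np.float32)),np.median(q[:,2]))
pl=m&(z>.003)&(z<.010)&(hsv[...,1]<45)&(im.min(2)>60)
n,l,st,ct=cv2.connectedComponentsWithStats(pl.astype(np.uint8))
i=1+st[1:,4].argmax();q=P[l==i];print("plate",st[i],cv2.minAreaRect((q[:,:2]*1000).astype(np.float32)),np.median(q[:,2]))
m[:]=0;m[50:165,335:440]=1
g=(m&(z>.009)&(z<.019)&(hsv[...,1]<60)&(im.min(2)>120)).astype(np.uint8)
q=P[g>0];print("foot",cv2.minEnclosingCircle((q[:,:2]*1000).astype(np.float32)),np.median(q[:,2]),len(q))
E
```

```text
(226, 200) [0.3639 0.241  0.0049]
(296, 150) [0.4119 0.1123 0.0033]
(260, 150) [0.4271 0.1658 0.0043]
(213, 134) [0.4697 0.2277 0.0057]
(390, 150) [ 0.3736 -0.0267  0.006 ]
0.0 203 ((606.0624389648438, 260.1986389160156), (1.6774078607559204, 93.8617172241211), 20.51253890991211) 0.006378124721759637 0.01994937183570311
0.02 650 ((609.379638671875, 260.671875), (8.362225532531738, 137.9405517578125), 20.532564163208008) 0.02006392156146586 0.025961990361176635
yaw stop 20.80631596569297
lip [230  72  15  13  66] ((535.5809326171875, 168.40078735351562), (7.499745845794678, 23.050146102905273), 18.005752563476562) 0.024388349050918467
plate [  133    22   167   182 13428] ((495.4131164550781, 217.91656494140625), (237.8345184326172, 149.83981323242188), 20.87091827392578) 0.004846833494722813
foot ((439.57122802734375, -40.48828887939453), 54.83657455444336) 0.01288029079037123 2034
```

```bash
python3 -m pendant '[[[2,-20,0,0,0,0],[6,-55,0,0,0,0],[11,-95,0,0,0,0],[15,-130,0,0,0,0],[19,-165,0,0,0,0],[22,-192,0,0,0,0],[23,-203,-10,0,0,0],[23,-203,-20,0,0,0],[23,-203,-20,0,0,0]]]'; python3 - <<'E'
from h import *
s=snap("wrist","w2.png");im,P=s["pixels"],s["P"];z=P[...,2]
o=get_obs();T=np.array(o["tool_pos"])
m=(im.max(2)<75)&(z>.225)&(z<.262)&(np.hypot(P[...,0]-.44,P[...,1]+.042)<.06)
n,l,st,ct=cv2.connectedComponentsWithStats(m.astype(np.uint8));i=1+st[1:,4].argmax();q=P[l==i]
t=q[q[:,2]>np.median(q[:,2])-.004]
print(T,o["orientation"],st[i],cv2.minAreaRect((t[:,:2]*1000).astype(np.float32)),np.median(q[:,2]),o["force"])
t2=snap("top");im,P=t2["pixels"],t2["P"]
E
```

```text
clock: 3.15
tool_pos: [0.4386, -0.0397, 0.2954]
orientation: [179.9, -0.0, -105.5]
force: [-0.6, 0.3, 0.2]
opening: 0.0877
[ 0.43896771 -0.03963088  0.29607809] [ 1.79948281e+02 -3.51866830e-02 -1.05475575e+02] [ 254  161   25  102 2268] ((440.3856201171875, -41.319984436035156), (16.909469604492188, 77.18726348876953), 75.31421661376953) 0.2449822535132449 [ 0.26143539 -0.14793143 -0.51403365]
```

View pics/w2.png

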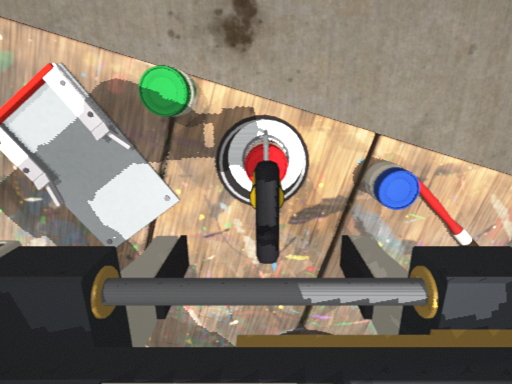

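The wrist view shows the handle bar running from (266,160) to (268,262), lying between the open fingers and square to them. The measured offset is +1.5, -1.5 mm, so I'm descending.

```bash
python3 -m pendant '[[[1,-1,-8,0,0,0],[1.5,-1.5,-22,0,0,0],[1.5,-1.5,-38,0,0,0],[1.5,-1.5,-53,0,0,0],[1.5,-1.5,-65,0,0,0],[1.5,-1.5,-73,0,0,0],[1.5,-1.5,-77,0,0,0],[1.5,-1.5,-77,0,0,0]]]' ; python3 -m pendant '[[[0,0,0,0,0,0],[0,0,0,0,0,0],[0,0,0,0,0,0],[0,0,0,0,0,0]]]' 0.4
```

```text
clock: 4.25
tool_pos: [0.4407, -0.0418, 0.2195]
orientation: [180.0, -0.0, -105.5]
force: [0.5, 0.0, -0.3]
opening: 0.0873
clock: 4.75
tool_pos: [0.4407, -0.0418, 0.2197]
orientation: [-180.0, 0.0, -105.5]
force: [0.3, 0.0, 0.1]
opening: 0.0533
```

```bash
python3 -m pendant '[[[0,0,0,0,0,0],[0,0,0,0,0,0],[0,0,0,0,0,0],[0,0,0,0,0,0],[0,0,0,0,0,0],[0,0,0,0,0,0]]]' 1; python3 -c "
from plant import *
for i in range(2):
  o=get_obs();print(o['force'],o['moment'],o['tool_pos'],o['opening'])"
```

```text
clock: 5.5
tool_pos: [0.4405, -0.0419, 0.2195]
orientation: [180.0, -0.0, -105.5]
force: [-0.6, -0.6, -0.2]
opening: 0.0177
[-0.55245852 -0.55449116 -0.18592566] [-0.50191939  0.21020038 -0.01352174] [ 0.4405433  -0.04189828  0.21950981] 0.017735238975098974
[-0.55245852 -0.55449116 -0.18592566] [-0.50191939  0.21020038 -0.01352174] [ 0.4405433  -0.04189828  0.21950981] 0.017735238975098974
```

```bash
python3 -m pendant '[[[0,0,1,0,0,0],[0,0,3,0,0,0],[0,0,5.5,0,0,0],[0,0,8,0,0,0],[0,0,10.5,0,0,0],[0,0,13,0,0,0],[0,0,15.5,0,0,0],[0,0,18,0,0,0],[0,0,20,0,0,0],[0,0,22,0,0,0]]]'; python3 -m pendant '[[[0,0,0,0,0,0],[0,0,0,0,0,0]]]'
```

```text
clock: 6.75
tool_pos: [0.4406, -0.0418, 0.2416]
orientation: [180.0, -0.0, -105.5]
force: [-0.5, -0.2, -2.5]
opening: 0.0181
clock: 7.0
tool_pos: [0.4406, -0.0418, 0.2415]
orientation: [180.0, -0.0, -105.5]
force: [-0.7, -1.3, -2.0]
opening: 0.0176
```

```bash
cat > foot.py <<'E'
from h import *
import sys
o=get_obs()
s=snap("wrist",sys.argv[1] if len(sys.argv)>1 else None)
im,P=s["pixels"],s["P"];z=P[...,2];T=o["tool_pos"];hsv=cv2.cvtColor(im,cv2.COLOR_RGB2HSV)
r=np.hypot(P[...,0]-T[0],P[...,1]-T[1])
m=(r>.044)&(r<.056)&(z<.1)&(hsv[...,1]<60)&(im.min(2)>110)
print("t",o["clock"],"T",T.round(4),"F",o["force"].round(2),"M",o["moment"].round(2))
q=P[m];print("foot top z pct",np.percentile(q[:,2],[10,50,90]).round(4),len(q))
m=(r<.065)&(z<.1)&(hsv[...,1]<60)&(im.min(2)>110)&(abs(z-np.median(q[:,2]))<.004)
print(cv2.minEnclosingCircle((P[m][:,:2]*1000).astype(np.float32)))
A=np.c_[q[:,:2]-T[:2],np.ones(len(q))];k=abs(q[:,2]-np.median(q[:,2]))<.005
print("tilt mm/m x,y",(np.linalg.lstsq(A[k],q[k,2],rcond=None)[0]*1000).round(1))
red=(r<.03)&(hsv[...,1]>150)&((hsv[...,0]<8)|(hsv[...,0]>172))&(z<.15)
print("lid",np.median(P[red],0).round(4))
E
python3 foot.py w3.png
```

```text
t 7.0 T [ 0.4406 -0.0418  0.2415] F [-0.68 -1.28 -2.  ] M [-0.4   0.22 -0.05]
foot top z pct [0.0114 0.0128 0.0138] 1740
((439.6511535644531, -40.641353607177734), 54.887908935546875)
tilt mm/m x,y [-2.2 -2.1 12.9]
lid [ 0.4475 -0.0483  0.0684]
```

View pics/w3.png

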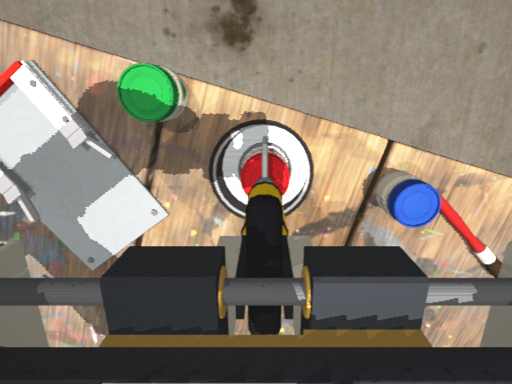

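The handle bar is gripped and the foot ring at (262,170) still rests on the mat, with its top at 12.9 mm. I'll keep raising it slowly.

```bash
python3 -m pendant '[[[0,0,1,0,0,0],[0,0,3,0,0,0],[0,0,5,0,0,0],[0,0,7,0,0,0],[0,0,9,0,0,0],[0,0,11,0,0,0],[0,0,13,0,0,0],[0,0,15,0,0,0],[0,0,16,0,0,0],[0,0,16,0,0,0]]]'; python3 foot.py
```

```text
clock: 8.3
tool_pos: [0.4406, -0.0418, 0.2575]
orientation: [180.0, 0.0, -105.5]
force: [-0.4, -0.8, -4.9]
opening: 0.0178
t 8.3 T [ 0.4406 -0.0418  0.2575] F [-0.38 -0.79 -4.87] M [-0.22  0.09 -0.03]
foot top z pct [0.0114 0.0129 0.0139] 1615
((439.4505920410156, -40.62335968017578), 54.99223327636719)
tilt mm/m x,y [-0.9 -2.1 12.9]
lid [ 0.4468 -0.0486  0.0683]
```

```bash
python3 -m pendant '[[[0,0,1,0,0,0],[0,0,3,0,0,0],[0,0,5,0,0,0],[0,0,7,0,0,0],[0,0,9,0,0,0],[0,0,11,0,0,0],[0,0,13,0,0,0],[0,0,14,0,0,0],[0,0,14,0,0,0]]]'; python3 foot.py
```

```text
clock: 9.48
tool_pos: [0.4407, -0.0418, 0.2716]
orientation: [-180.0, 0.0, -105.5]
force: [-0.3, -0.0, -7.0]
opening: 0.0176
t 9.475 T [ 0.4407 -0.0418  0.2716] F [-0.3  -0.04 -6.99] M [ 0.   -0.03 -0.01]
foot top z pct [0.0162 0.0176 0.0186] 1561
((439.9838562011719, -40.553932189941406), 54.93345642089844)
tilt mm/m x,y [ 0.9 -1.2 17.6]
lid [ 0.4468 -0.0483  0.073 ]
```

It hangs free with the foot 4.7 mm up and the scale drawn out about 47 mm. Raising 5 mm more, then holding.

```bash
python3 -m pendant '[[[0,0,1,0,0,0],[0,0,2.5,0,0,0],[0,0,4,0,0,0],[0,0,5,0,0,0],[0,0,5.3,0,0,0],[0,0,5.3,0,0,0],[0,0,5.3,0,0,0],[0,0,5.3,0,0,0],[0,0,5.3,0,0,0],[0,0,5.3,0,0,0]]]'; python3 foot.py; python3 -m pendant '[[[0,0,0,0,0,0],[0,0,0,0,0,0],[0,0,0,0,0,0],[0,0,0,0,0,0],[0,0,0,0,0,0],[0,0,0,0,0,0],[0,0,0,0,0,0],[0,0,0,0,0,0],[0,0,0,0,0,0],[0,0,0,0,0,0]]]'; python3 foot.py;  python3 -m pendant '[[[0,0,0,0,0,0],[0,0,0,0,0,0],[0,0,0,0,0,0],[0,0,0,0,0,0],[0,0,0,0,0,0],[0,0,0,0,0,0]]]'
```

```text
clock: 10.78
tool_pos: [0.4407, -0.0418, 0.2768]
orientation: [180.0, -0.0, -105.5]
force: [0.3, 0.5, -6.0]
opening: 0.0182
t 10.775 T [ 0.4407 -0.0418  0.2768] F [ 0.32  0.55 -6.  ] M [-0.   -0.03  0.02]
foot top z pct [0.0212 0.0226 0.0236] 1540
((439.9830017089844, -40.20387649536133), 55.014469146728516)
tilt mm/m x,y [ 0.3 -1.  22.6]
lid [ 0.4464 -0.0483  0.0781]
clock: 12.08
tool_pos: [0.4407, -0.0418, 0.2769]
orientation: [-180.0, 0.0, -105.5]
force: [-0.2, 0.4, -5.3]
opening: 0.0176
t 12.075 T [ 0.4407 -0.0418  0.2769] F [-0.21  0.39 -5.35] M [ 0.03  0.01 -0.01]
foot top z pct [0.0213 0.0226 0.0237] 1542
((439.85638427734375, -40.571678161621094), 54.98138427734375)
tilt mm/m x,y [ 0.2 -0.3 22.7]
lid [ 0.4465 -0.0481  0.0781]
clock: 12.88
tool_pos: [0.4407, -0.0418, 0.2769]
orientation: [-180.0, 0.0, -105.5]
force: [0.4, 0.3, -5.4]
opening: 0.0177
```

The hang was still for more than 2.5 s, 9.8 mm above the mat at about 47.5 mm reading (0.58 kg). Now carrying it to the dock.

```bash
python3 -m pendant '[[[0,1,0.5,0,0,0],[0,4,1.5,0,0,0],[0,10,2.5,0,0,0],[-1,18,3.5,0,0,0],[-1,28,4,0,0,0],[-1,40,4,0,0,0],[-2,53,4,0,0,0],[-2,66,4,0,0,0],[-2,79,4,0,0,0],[-3,92,4,0,0,0]]]'; python3 -m pendant '[[[0,13,0,0,0,0],[-1,26,0,0,0,0],[-1,39,0,0,0,0],[-1,52,0,0,0,0],[-2,65,0,0,0,0],[-2,78,0,0,0,0],[-2,90,0,0,0,0],[-3,101,0,0,0,0],[-3,111,0,0,0,0],[-3,120,0,0,0,0]]]';python3 -m pendant '[[[0,8,0,0,0,0],[-1,14,0,0,0,0],[-1,19,0,0,0,0],[-1,22,0,0,0,0],[-1,23,0,0,0,0],[-1,23,0,0,0,0],[-1,23,0,0,0,0]]]'; python3 foot.py w4.png
```

```text
clock: 14.12
tool_pos: [0.4377, 0.0512, 0.2808]
orientation: [180.0, -0.0, -105.5]
force: [-0.1, -0.7, -5.5]
opening: 0.0176
clock: 15.38
tool_pos: [0.4347, 0.1709, 0.2809]
orientation: [-180.0, 0.0, -105.5]
force: [0.2, -0.4, -5.5]
opening: 0.018
clock: 16.25
tool_pos: [0.4337, 0.1931, 0.2809]
orientation: [-180.0, 0.0, -105.5]
force: [0.5, 0.1, -5.6]
opening: 0.0179
t 16.25 T [0.4337 0.1931 0.2809] F [ 0.51  0.06 -5.6 ] M [ 0.01 -0.03 -0.01]
foot top z pct [0.0057 0.0266 0.0277] 1653
((433.0097961425781, 194.5946502685547), 54.92178726196289)
tilt mm/m x,y [ 0.  -2.2 26.7]
lid [0.4397 0.1868 0.0822]
```

View pics/w4.png

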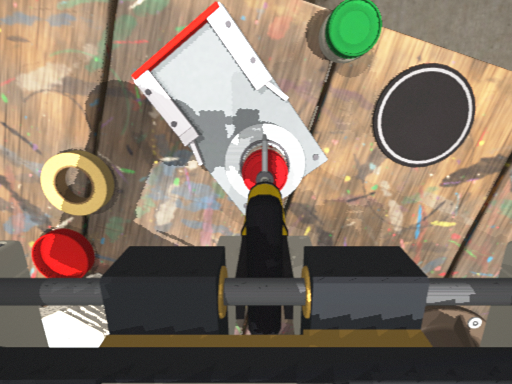

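The foot hangs over the open front of the plate at (265,165). The stop runs from (135,75) to (215,5) and the lip tips are at about (195,160) and (285,97). I'll remeasure the dock in this same view.

```bash
python3 - <<'E'
from h import *
s=snap("wrist");im,P=s["pixels"],s["P"];hsv=cv2.cvtColor(im,cv2.COLOR_RGB2HSV);z=P[...,2]
a=np.radians(20.6);ax=np.array([np.cos(a),np.sin(a)]);ay=np.array([-ax[1],ax[0]])
O=np.array([.4984,.2192]);X=(P[...,:2]-O)@ax;Y=(P[...,:2]-O)@ay
m=np.zeros(z.shape,bool);m[:225,125:335]=1
red=m&(hsv[...,1]>150)&((hsv[...,0]<8)|(hsv[...,0]>172))&(X>.09)
for lo,hi in[(.007,.018),(.022,.03)]:
    k=red&(z>lo)&(z<hi);print("red",lo,np.percentile(X[k],[2,50,98]).round(4),np.percentile(Y[k],[1,50,99]).round(4))
k=red&(z>.022);p=P[k][:,:2];w,v=np.linalg.eigh(np.cov(p.T));print("yaw",np.degrees(np.arctan2(v[1,0],v[0,0])))
# lips' inner edges at several X: find points with z>.017
for x in np.arange(.03,.115,.012):
    k=m&(abs(X-x)<.003)&(z>.016)&(z<.035)&(hsv[...,1]<60)
    l=Y[k&(Y>0)];r=Y[k&(Y<0)]
    if len(l)>3 and len(r)>3: print(x.round(3),np.percentile(l,[3,97]).round(4),np.percentile(r,[3,97]).round(4),"mid",((np.percentile(l,3)+np.percentile(r,97))/2).round(4),np.median(z[k]).round(4))
k=m&(z>.002)&(z<.009)&(hsv[...,1]<50)&(X<-.03)&(X>-.14)&(abs(Y)<.09)
print("front X",np.percentile(X[k],[1]).round(4),"Y",np.percentile(Y[k],[1,99]).round(4),"z",np.median(z[k]).round(4))
print("home",O+.06*ax)
E
```

```text
red 0.007 [0.1145 0.1151 0.1155] [-0.046  -0.001   0.0471]
red 0.022 [0.1151 0.1186 0.122 ] [-0.0675 -0.0037  0.0668]
yaw -159.17979354657516
0.03 [0.0485 0.0711] [-0.1695 -0.0497] mid -0.0006 0.0206
0.042 [0.0487 0.0713] [-0.0716 -0.0495] mid -0.0004 0.0208
0.054 [0.0486 0.0711] [-0.0716 -0.0495] mid -0.0004 0.0207
0.066 [0.049  0.0714] [-0.0717 -0.0494] mid -0.0002 0.0208
0.078 [0.0489 0.0711] [-0.0715 -0.0493] mid -0.0002 0.0206
0.09 [0.0491 0.0716] [-0.0715 -0.0493] mid -0.0001 0.0208
0.102 [0.049  0.0711] [-0.0716 -0.0492] mid -0.0001 0.0209
0.114 [0.0487 0.0712] [-0.0713 -0.0492] mid -0.0002 0.0208
front X [-0.1206] Y [-0.0749  0.0736] z 0.0047
home [0.55456357 0.2403105 ]
```

```bash
python3 -m pendant '[[[0,0,-1,0,0,0],[0,0,-3,0,0,0],[0,0,-5,0,0,0],[0,0,-7,0,0,0],[0,0,-8.5,0,0,0],[0,0,-10,0,0,0],[0,0,-11,0,0,0],[0,0,-12,0,0,0],[0,0,-13,0,0,0],[0,0,-14,0,0,0]]]'; python3 -m pendant '[[[0,0,-1,0,0,0],[0,0,-2,0,0,0],[0,0,-3,0,0,0],[0,0,-5,0,0,0],[0,0,-7,0,0,0],[0,0,-10,0,0,0],[0,0,-13,0,0,0],[0,0,-16,0,0,0],[0,0,-18,0,0,0],[0,0,-19,0,0,0]]]'; python3 foot.py
```

```text
clock: 17.6
tool_pos: [0.4337, 0.1932, 0.2668]
orientation: [-180.0, 0.0, -105.5]
force: [-0.2, 0.7, -5.6]
opening: 0.0179
clock: 18.85
tool_pos: [0.4337, 0.1932, 0.2478]
orientation: [-180.0, -0.0, -105.5]
force: [0.8, -0.8, -3.8]
opening: 0.0184
t 18.85 T [0.4337 0.1932 0.2478] F [ 0.78 -0.81 -3.79] M [-0.12  0.01  0.  ]
foot top z pct [0.0056 0.0127 0.0138] 1819
((433.1078796386719, 194.60179138183594), 54.887603759765625)
tilt mm/m x,y [-1.2 -1.2 12.8]
lid [0.4407 0.1874 0.0683]
```

```bash
python3 -m pendant '[[[0,0,-2,0,0,0],[0,0,-5,0,0,0],[0,0,-8,0,0,0],[0,0,-11,0,0,0],[0,0,-14,0,0,0],[0,0,-17,0,0,0],[0,0,-20,0,0,0],[0,0,-23,0,0,0],[0,0,-25,0,0,0],[0,0,-26,0,0,0]]]'; python3 -m pendant '[[[1,0.3,0,0,0,0],[3,1,0,0,0,0],[6,2.2,0,0,0,0],[9,3.4,0,0,0,0],[13,4.9,0,0,0,0],[17,6.4,0,0,0,0],[21,7.9,0,0,0,0],[25,9.4,0,0,0,0],[28,10.5,0,0,0,0],[30,11.3,0,0,0,0]]]'; python3 foot.py
```

```text
clock: 20.15
tool_pos: [0.4337, 0.1932, 0.2218]
orientation: [-180.0, -0.0, -105.5]
force: [-0.2, -1.5, 0.4]
opening: 0.0176
clock: 21.4
tool_pos: [0.4639, 0.2046, 0.2218]
orientation: [180.0, -0.0, -105.5]
force: [-1.1, 0.1, -0.9]
opening: 0.0178
t 21.4 T [0.4639 0.2046 0.2218] F [-1.1   0.11 -0.87] M [-0.29  0.83  0.05]
foot top z pct [0.0052 0.0128 0.0138] 2062
((462.0351257324219, 205.70626831054688), 54.96625518798828)
tilt mm/m x,y [-5.5 -2.2 12.9]
lid [0.4712 0.1988 0.0684]
```

```bash
python3 -m pendant '[[[1,0.4,0,0,0,0],[4,1.5,0,0,0,0],[8,3,0,0,0,0],[12,4.5,0,0,0,0],[16,6,0,0,0,0],[20,7.5,0,0,0,0],[24,9,0,0,0,0],[28,10.5,0,0,0,0],[31,11.6,0,0,0,0],[33,12.4,0,0,0,0]]]'; python3 foot.py; python3 -m pendant '[[[1,0.4,0,0,0,0],[4,1.5,0,0,0,0],[8,3,0,0,0,0],[12,4.5,0,0,0,0],[16,6,0,0,0,0],[20,7.5,0,0,0,0],[24,9,0,0,0,0],[28,10.5,0,0,0,0],[31,11.6,0,0,0,0],[33,12.4,0,0,0,0]]]'; python3 foot.py w5.png
```

```text
clock: 22.7
tool_pos: [0.4969, 0.217, 0.2218]
orientation: [180.0, -0.0, -105.5]
force: [-2.3, -1.4, -0.2]
opening: 0.018
t 22.7 T [0.4969 0.217  0.2218] F [-2.31 -1.43 -0.18] M [-0.31  0.78  0.03]
foot top z pct [0.0054 0.0128 0.014 ] 2072
((502.5882263183594, 218.80831909179688), 64.51851654052734)
tilt mm/m x,y [-4.7 -1.6 13. ]
lid [0.5041 0.2109 0.0684]
clock: 24.0
tool_pos: [0.5299, 0.2294, 0.2218]
orientation: [-180.0, -0.0, -105.5]
force: [-1.5, -0.6, -0.1]
opening: 0.0178
t 24.0 T [0.5299 0.2294 0.2218] F [-1.52 -0.62 -0.11] M [-0.31  0.8   0.04]
foot top z pct [0.0107 0.0131 0.0208] 2142
((528.9054565429688, 234.1952667236328), 58.380104064941406)
tilt mm/m x,y [-3.4 -2.1 13. ]
lid [0.5372 0.2236 0.0684]
```

View pics/w5.png

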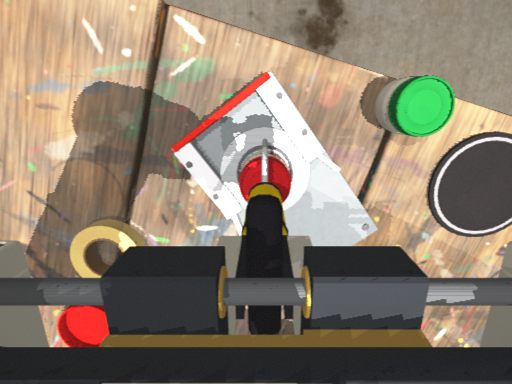

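The foot is under the lips, with its front edge around (245,125) still short of the red stop at (222,112). About 27 mm remain, so I'll slow down and then creep.

```bash
python3 -m pendant '[[[1,0.4,0,0,0,0],[4,1.5,0,0,0,0],[7,2.6,0,0,0,0],[10,3.8,0,0,0,0],[13,4.9,0,0,0,0],[16,6,0,0,0,0],[18,6.8,0,0,0,0],[20,7.5,0,0,0,0],[21,7.9,0,0,0,0],[22,8.3,0,0,0,0]]]'; python3 foot.py; python3 -m pendant '[[[0.5,0.2,0,0,0,0],[1,0.4,0,0,0,0],[1.5,0.6,0,0,0,0],[2,0.8,0,0,0,0],[2.5,0.9,0,0,0,0],[3,1.1,0,0,0,0],[3.5,1.3,0,0,0,0],[3.8,1.4,0,0,0,0]]]'; cat > gap.py <<'E'
from h import *
s=snap("wrist","g.png");im,P=s["pixels"],s["P"];hsv=cv2.cvtColor(im,cv2.COLOR_RGB2HSV);z=P[...,2]
a=np.radians(20.6);ax=np.array([np.cos(a),np.sin(a)]);ay=np.array([-ax[1],ax[0]])
X=(P[...,:2]-[.4984,.2192])@ax;Y=(P[...,:2]-[.4984,.2192])@ay
k=(abs(Y)<.046)&(X>.06)&(X<.113)&(hsv[...,1]<60)&(z>.0095)&(z<.0165)
e=[]
for y in np.arange(-.03,.031,.005):
    q=X[k&(abs(Y-y)<.002)]
    if len(q)>3: e.append((y,q.max()))
e=np.array(e);print("rim",[(round(i*1e3),round(j*1e3,1),round((j-np.sqrt(.055**2-i*i))*1e3,1)) for i,j in e])
r=(hsv[...,1]>150)&(abs(Y)<.04)&(X>.1)&(X<.125)&((hsv[...,0]<8)|(hsv[...,0]>172))&(z<.02)
print("stop face",np.percentile(X[r],[5,50]),r.sum()); o=get_obs();print(o["force"],o["moment"],o["clock"])
E
python3 gap.py; python3 foot.py
```

```text
clock: 25.3
tool_pos: [0.5517, 0.2376, 0.2219]
orientation: [180.0, -0.0, -105.5]
force: [-2.0, -0.9, 0.3]
opening: 0.0177
t 25.3 T [0.5517 0.2376 0.2219] F [-2.01 -0.85  0.28] M [-0.24  0.68  0.07]
foot top z pct [0.0115 0.0131 0.0206] 2107
((549.1370849609375, 243.02244567871094), 58.365169525146484)
tilt mm/m x,y [-4.9 -0.7 13. ]
lid [0.559  0.2319 0.0684]
clock: 26.35
tool_pos: [0.5555, 0.2391, 0.2218]
orientation: [180.0, -0.0, -105.5]
force: [-2.2, -0.5, -0.9]
opening: 0.0181
rim [(-30, np.float64(105.4), np.float64(59.3)), (-25, np.float64(107.8), np.float64(58.8)), (-20, np.float64(110.4), np.float64(59.2)), (-15, np.float64(112.2), np.float64(59.2)), (-10, np.float64(112.8), np.float64(58.7)), (-5, np.float64(112.9), np.float64(58.1)), (0, np.float64(113.0), np.float64(58.0)), (5, np.float64(112.8), np.float64(58.0)), (10, np.float64(112.6), np.float64(58.5)), (15, np.float64(111.9), np.float64(58.9)), (20, np.float64(110.3), np.float64(59.0)), (25, np.float64(107.9), np.float64(58.9)), (30, np.float64(105.5), np.float64(59.4))]
stop face [0.11416805 0.11424773] 13
[-1.86605279 -0.2488649   0.32118748] [-0.16727143  0.64345764 -0.04814602] 26.4
t 26.4 T [0.5555 0.2391 0.2218] F [-1.87 -0.25  0.32] M [-0.17  0.64 -0.05]
foot top z pct [0.0118 0.0131 0.0207] 2067
((554.18701171875, 240.39105224609375), 54.923336029052734)
tilt mm/m x,y [-3.7 -0.7 12.9]
lid [0.5629 0.2337 0.0683]
```

```bash
for i in 1; do python3 -m pendant '[[[0.2,0.1,0,0,0,0],[0.4,0.2,0,0,0,0],[0.6,0.2,0,0,0,0],[0.8,0.3,0,0,0,0],[1,0.4,0,0,0,0]]]'; python3 gap.py; python3 -m pendant '[[[0.2,0.1,0,0,0,0],[0.4,0.2,0,0,0,0],[0.6,0.2,0,0,0,0],[0.8,0.3,0,0,0,0],[1,0.4,0,0,0,0]]]'; python3 gap.py;done
```

```text
clock: 27.08
tool_pos: [0.5565, 0.2394, 0.2219]
orientation: [-180.0, -0.0, -105.5]
force: [-1.4, -0.2, 0.6]
opening: 0.0177
rim [(-30, np.float64(106.4), np.float64(60.3)), (-25, np.float64(108.9), np.float64(59.9)), (-20, np.float64(111.0), np.float64(59.7)), (-15, np.float64(112.6), np.float64(59.7)), (-10, np.float64(112.9), np.float64(58.8)), (-5, np.float64(112.9), np.float64(58.1)), (0, np.float64(112.9), np.float64(57.9)), (5, np.float64(112.7), np.float64(58.0)), (10, np.float64(112.6), np.float64(58.5)), (15, np.float64(112.9), np.float64(60.0)), (20, np.float64(111.3), np.float64(60.1)), (25, np.float64(109.0), np.float64(60.0)), (30, np.float64(105.8), np.float64(59.7))]
stop face [0.11406667 0.11432573] 5
[-1.51151661 -0.36237206 -0.84469478] [-0.27856494  0.7218193   0.00385026] 27.125
clock: 27.75
tool_pos: [0.5573, 0.2397, 0.2218]
orientation: [180.0, -0.0, -105.5]
force: [-2.6, -1.5, 0.6]
opening: 0.0178
rim [(-30, np.float64(106.4), np.float64(60.3)), (-25, np.float64(109.7), np.float64(60.7)), (-20, np.float64(111.7), np.float64(60.5)), (-15, np.float64(112.7), np.float64(59.8)), (-10, np.float64(113.0), np.float64(58.9)), (-5, np.float64(112.8), np.float64(58.0)), (0, np.float64(112.5), np.float64(57.5)), (5, np.float64(112.6), np.float64(57.8)), (10, np.float64(112.8), np.float64(58.7)), (15, np.float64(112.9), np.float64(59.9)), (20, np.float64(111.4), np.float64(60.2)), (25, np.float64(109.1), np.float64(60.1)), (30, np.float64(106.7), np.float64(60.6))]
stop face [0.11416174 0.11428845] 11
[-2.02388603 -0.81087562 -1.06214846] [-0.4448753   1.12662762 -0.04187424] 27.8
```

```bash
python3 -m pendant '[[[0.2,0.1,0,0,0,0],[0.4,0.2,0,0,0,0],[0.6,0.2,0,0,0,0],[0.6,0.2,0,0,0,0]]]'; python3 gap.py
```

```text
clock: 28.3
tool_pos: [0.5579, 0.2399, 0.2218]
orientation: [180.0, -0.0, -105.5]
force: [-2.6, -1.8, -1.2]
opening: 0.018
rim [(-30, np.float64(106.8), np.float64(60.7)), (-25, np.float64(108.7), np.float64(59.7)), (-20, np.float64(111.3), np.float64(60.0)), (-15, np.float64(112.5), np.float64(59.5)), (-10, np.float64(112.7), np.float64(58.6)), (-5, np.float64(112.9), np.float64(58.2)), (0, np.float64(113.0), np.float64(58.0)), (5, np.float64(113.0), np.float64(58.2)), (10, np.float64(113.0), np.float64(58.9)), (15, np.float64(112.8), np.float64(59.9)), (20, np.float64(111.1), np.float64(59.8)), (25, np.float64(109.7), np.float64(60.7)), (30, np.float64(107.2), np.float64(61.1))]
stop face [0.11406076 0.11418977] 7
[-3.1213691  -0.83849991 -1.41234883] [-0.67297118  1.35353032 -0.00403442] 28.35
```

Contact confirmed: the rim no longer advances and the moment rises. Easing the push by 1 mm, bringing the scale to rest, and releasing.

```bash
python3 -m pendant '[[[-0.3,-0.1,-0.5,0,0,0],[-0.6,-0.2,-1,0,0,0],[-0.9,-0.3,-1.5,0,0,0],[-0.9,-0.3,-2,0,0,0],[-0.9,-0.3,-2,0,0,0]]]'; python3 gap.py|tail -1; python3 -m pendant '[[[0,0,0,0,0,0],[0,0,0,0,0,0],[0,0,0,0,0,0],[0,0,0,0,0,0],[0,0,0,0,0,0]]]' 0.45;python3 gap.py; python3 foot.py
```

```text
clock: 28.98
tool_pos: [0.5572, 0.2397, 0.2199]
orientation: [-180.0, 0.0, -105.5]
force: [-2.2, -1.3, 0.5]
opening: 0.0178
[-3.03520549 -1.25769715  0.38191918] [-0.54025769  1.12320653  0.04099132] 29.025
clock: 29.65
tool_pos: [0.5573, 0.2398, 0.2199]
orientation: [-180.0, 0.0, -105.5]
force: [-0.6, -1.2, 1.2]
opening: 0.024
rim [(-30, np.float64(106.4), np.float64(60.3)), (-25, np.float64(109.1), np.float64(60.1)), (-20, np.float64(111.7), np.float64(60.4)), (-15, np.float64(112.8), np.float64(59.9)), (-10, np.float64(112.9), np.float64(58.9)), (-5, np.float64(113.0), np.float64(58.2)), (0, np.float64(112.5), np.float64(57.5)), (5, np.float64(112.8), np.float64(58.0)), (10, np.float64(112.9), np.float64(58.9)), (15, np.float64(112.8), np.float64(59.8)), (20, np.float64(111.6), np.float64(60.4)), (25, np.float64(109.2), np.float64(60.2)), (30, np.float64(106.8), np.float64(60.7))]
stop face [0.11406821 0.11423823] 7
[-0.75625539 -0.2542154   0.75488973] [-0.01035207  0.0324536  -0.00379221] 29.7
t 29.7 T [0.5572 0.2397 0.2199] F [-0.76 -0.25  0.75] M [-0.01  0.03 -0.  ]
foot top z pct [0.0116 0.013  0.0208] 2043
((554.6441040039062, 240.7499237060547), 55.111568450927734)
tilt mm/m x,y [-0.8  1.  12.8]
lid [0.5639 0.2346 0.0682]
```

Home after release: centre (554.6, 240.7) against a target of (554.6, 240.3), flat. Next I'll open fully and retreat straight up.

```bash
python3 -m pendant '[[[0,0,0,0,0,0],[0,0,0,0,0,0],[0,0,0,0,0,0],[0,0,0,0,0,0],[0,0,0,0,0,0],[0,0,0,0,0,0],[0,0,0,0,0,0]]]' -1; python3 -m pendant '[[[0,0,3,0,0,0],[0,0,10,0,0,0],[0,0,20,0,0,0],[0,0,32,0,0,0],[0,0,45,0,0,0],[0,0,58,0,0,0],[0,0,70,0,0,0],[0,0,80,0,0,0],[0,0,85,0,0,0],[0,0,85,0,0,0]]]'; python3 foot.py w6.png;  python3 gap.py
python3 -c "
from h import *
s=snap('top');P=s['P'];im=s['pixels'];h=cv2.cvtColor(im,cv2.COLOR_RGB2HSV);z=P[...,2]
for n,(x0,y0,x1,y1),lo,hi in [('green',(268,150,295,178),45,85),('blue',(350,215,380,242),100,130)]:
  m=np.zeros(z.shape,bool);m[y0:y1,x0:x1]=1;m&=(h[...,0]>lo)&(h[...,0]<hi)&(h[...,1]>100)&(z>.04);print(n,np.median(P[m],0))
"
```

```text
clock: 30.62
tool_pos: [0.5571, 0.2397, 0.2198]
orientation: [180.0, -0.0, -105.5]
force: [0.3, -0.3, -0.2]
opening: 0.086
clock: 31.88
tool_pos: [0.5572, 0.2398, 0.305]
orientation: [-180.0, 0.0, -105.5]
force: [-1.2, 0.5, 1.3]
opening: 0.0876
t 31.875 T [0.5572 0.2398 0.305 ] F [-1.23  0.54  1.35] M [-0.03 -0.01  0.02]
foot top z pct [0.0113 0.013  0.0207] 1414
((557.3330688476562, 244.8473358154297), 59.409244537353516)
tilt mm/m x,y [-0.6  1.  12.8]
lid [0.5646 0.2325 0.0682]
rim [(-30, np.float64(106.5), np.float64(60.4)), (-25, np.float64(108.8), np.float64(59.8)), (-20, np.float64(111.2), np.float64(60.0)), (-15, np.float64(112.5), np.float64(59.6)), (-10, np.float64(112.7), np.float64(58.6)), (-5, np.float64(112.2), np.float64(57.4)), (0, np.float64(112.7), np.float64(57.7)), (5, np.float64(112.9), np.float64(58.1)), (10, np.float64(112.3), np.float64(58.2)), (15, np.float64(112.5), np.float64(59.6)), (20, np.float64(110.8), np.float64(59.6)), (25, np.float64(109.2), np.float64(60.2)), (30, np.float64(107.7), np.float64(61.6))]
stop face [0.1142582  0.11435948] 5
[ 1.00182738 -0.95347429 -0.10450978] [-0.01756238 -0.04410332  0.01711802] 31.975
green [0.56025762 0.05390077 0.06146438]
blue [ 0.35877652 -0.20265636  0.06179523]
```

View pics/w6.png

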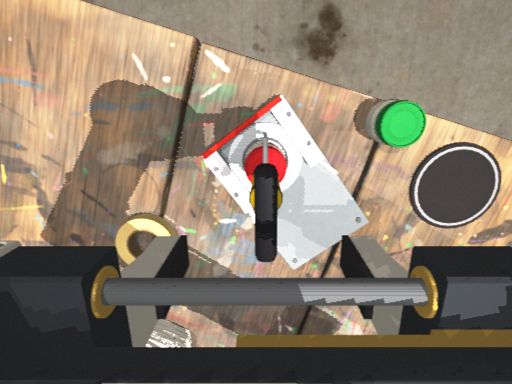

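The foot at (265,160) sits under both lips with its rim meeting the red stop at about (243,128). The handle is upright and the gripper is clear. Handing in.

```bash
python3 -c "
from plant import *
print(close_job(), get_obs()['clock'])"
```

```text
the job is handed in; nothing more can be done
the job is handed in; nothing more can be done
```

The carrier is docked: it sits fully home against the red stop, and I let go of it and handed the job in at about 32 s of the 72 s allowed.

- **Weighing:** I lifted it slowly by the handle until it hung still about 9.8 mm above the mat, and held it there for more than 2 s. The scale drew out about 47.5 mm, well short of the red mark, which puts the foot and load at about 0.58 kg.
- **Docking:** I set it down gently on the open front of the plate. Then I slid it under the lips with the scale almost slack, and crept the last few millimetres until it stopped advancing at light contact, about 3 N. Before letting go I eased the push and brought the scale to rest.
- **Last checks:** Just after the gripper let go, the foot's centre measured (554.6, 240.7) mm against a target of (554.6, 240.3) mm. After retreating, its rim put the centre about 60 mm along the dock, as it should be, and it was flat. The gripper was clear. The green and blue pots had not moved measurably. I only saw the tape standing in the last picture and did not measure it.
- **What disagreed:** The circle fit from the last wrist view came out off, with a 59 mm radius instead of 55 mm, because parts of the dock were included in it. I relied on the rim measurement instead. The force readings carried about 0.5–1 N of noise, so the scale reading above comes from how far the handle and foot moved, not from the force.

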